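# Snap the cap onto the bur dispenser and hold it down

### The job

Close the bur dispenser: pick up the black snap cap, turn it so that its red pointer faces the same way as the white mark on the green drum, and only then put it on the drum's stud. Press straight down until it clicks, and keep pressing after the click so that the cap squeezes the blue spring collar about half of its 4 mm travel or more. Finish while still holding the cap pressed down like that with its pointer at the mark, and leave the two jars and the screwdriver where they are.

Things in the scene. Friction and masses are not known exactly. Their poses are not given: they have to be found in the camera images.
- cap: Loose black snap cap, about 60 g, upright on the bench, bore down. Origin: centre of its underside; z up along its axis. Round body 40 mm diameter, 28 mm high; on it a grip bar 36 mm long (along the cap's x), 12 mm wide (along y), from 28 to 52 mm above the origin: pinch it across the 12 mm from above. Red pointer tab on the cap's -x side, short red line on the pointer's half of the bar's top.
- cap_pointer (a point): Tip of the cap's red pointer tab, 30.5 mm from the axis along the cap's -x, 26 mm above the underside (tab 24 to 28 mm up). The cap's underside has an inward lip, hole 20.4 mm diameter, 4 mm deep, then a wider cavity (27 mm diameter) up to 26 mm.
- drum: The bur dispenser: fixed upright green metal drum with bright ribs, 90 mm diameter (94 mm at the foot), 45 mm high. Origin: centre of its underside on the bench; z up; its white mark lies on the -x side. From the centre of its top rises a steel stud, 17.4 mm diameter, 24 mm high, its top 4 mm tapered to 10 mm diameter.
- stud_top (a point): Centre of the stud's top, 69 mm above the bench. Three sprung brass nubs stand out of the stud 14 mm above the drum's top, to 24.4 mm diameter; the cap's lip pushes them in: with the cap's underside about 19 to 14 mm above the drum's top it resists with up to about 8 to 12 N (the click), then the force drops, and from 10 to 6 mm the nubs spring out over the lip and pull the cap down.
- mark (a point): Middle of the white radial line on the drum's top, 35 mm from the axis along the drum's -x (the line runs from 26 to 44 mm and on down the drum's side).
- collar (a joint): Blue sprung ring round the stud's foot, 39 mm diameter. Value: how far it is pressed down in m, 0 free (its top 5 mm above the drum's top) to 0.004 (stop). It pushes back with 3 N at 0, plus 2 N per mm: 7 N at 0.002, 11 N at the stop. The clicked cap's underside sits on it: at value v the underside is 5 mm - v above the drum's top.
- green_jar: Bystander: loose glass jar with green lid, 60 mm diameter, 85 mm high; origin at the centre of its underside.
- white_pot: Bystander: loose small greenish pot with white lid, 48 mm diameter, 42 mm high; origin at the centre of its underside.
- screwdriver: Bystander: loose screwdriver with red handle, 150 mm long, lying on the bench along its x.
- bur_block: Fixed wooden block set with steel burs, 75 x 120 mm, 64 mm high over the burs; origin at the centre of its underside. An obstacle only.

How it is judged:
By the outcome, as a careful person would: the job done as asked, in the order asked, and still so for the second after the job is handed in, while the arm keeps its last pose, push and grip.
It also fails if it takes over 45 s, if anything falls off the work surface, if the arm or the gripper's body presses on something with over 40 N, if the wrist force passes 120 N, or if a joint passes its speed limit or range.

### The arm

A 7-joint arm with a two-finger parallel gripper is mounted at the origin on the work surface. World frame = base frame: x ahead of the robot, y to its left, z up, the work surface at z = 0. Lengths are in m, angles in rad, forces in N, time in s.
With the tool pointing down it reaches from about 0.4 to 0.9 m from the base axis. Payload 5.5 kg.
Tool frame: the origin (TCP) lies on the centre line of the jaws, within the pads' length; the fingertips stand r.tip_extent ahead of it and the grasp point (between the pads) lies 11 mm behind it (r.tip_extent is the distance from the TCP to the fingertips, in m); z points along the fingers, y is the line along which they close (so a half turn about z gives the same grasp; the last joint's range is limited). The gripper opens to 92 mm and grips with 3 to 60 N. Pads are 19 mm wide; open, the fingers measure 130 mm over their backs; the gripper's body (75 mm by 190 mm) begins 47 mm behind the grasp point.
Start: joints at [1.418, 0.501, -0.427, 1.55, 0.221, 1.138, -0.21], TCP at [0.263, -0.595, 0.235] pointing down, gripper open.
Joint ranges: [-2.88, 2.88], [-0.31, 2.03], [-1.54, 1.56], [0.2, 2.42], [-1.41, 4.55], [0.19, 2.02], [-2.57, 2.57]. Speed limits (rad/s): [2.57, 2.57, 3.14, 3.14, 3.14, 3.14, 3.14].

### API

Orientations are given as a rotation vector (axis times angle).
In Python, from workcell import r, vision, job gives the robot as it stands (r), with the cameras (vision) and the job (job).
- The arm moves only by the shell command python3 steer.py FILE, which reads ROWS from the file FILE. ROWS is one flat JSON list of numbers that holds 1 to 20 rows one after another, with no inner brackets; each row has 7 numbers: the opening from 0.0 (shut) to 1.0 (fully open), then dx, dy, dz in shares of the most that a row can go, 1 being 62.5 mm, then a rotation vector rx, ry, rz in a scale on which 1.0 is 4 rad; each row shifts and turns the commanded pose from where the row before left it, along the tool's axes as they then stand; what a row does not reach is not made up. A row lasts 1/8 s, in which the tool goes at most 0.0625 m and 0.188 rad, less where a joint would pass 70% of its speed; a pose out of reach is approached as far as the arm can. The fingers move at their own pace and stop on an object; the grip force is fixed at half the most. Time passes only in rows, so rows that do not move let the fingers close. It prints the time, the measured TCP pose, the force, the opening and the grip force at its end. No shift or turn number may pass 1 either way. Input that does not fit is refused with a message, and nothing moves.
- r.state(): the state, without advancing time (a new reading comes with each control period).
- vision.grab_frame(name): name is "scene" or "top" or "wrist"; returns a dict with "color" (400x640x3 uint8, blue, green, red), "mtx" (3x3 intrinsics, pixels), "dist_coeffs" ([k1, k2, p1, p2, k3] as OpenCV has them; the pictures are not rectified), "origin" and "attitude" of the camera in the world. Camera axes: x right, y up, looking along -z (the intrinsics and any distortion apply to the point x, -y, -z); pixel columns grow to the right and rows downward; lengths in m; the calibration is good to about 2 mm. A picture is of the moment at which its call begins. There is no depth.
- job.hand_in(): hands the job in; it is judged then, once.
The state is a dict: "time": time; "q": joint angles; "joint_vel": joint speeds; "effort": joint torques, N m; "eef_pos": TCP position; "orientation": TCP orientation; "wrist_force": force on the tool from outside, world axes, zero at the start; "ft_torque": the same for the moment, N m; "finger_gap": opening from 0.0 (shut) to 1.0 (fully open); "gripper_force": force on a finger pad.
Only numpy, scipy, OpenCV 4.12 (cv2) and the standard library are available. Lean on these libraries where they do the work, as an engineer would, in place of code of your own. Each camera call takes 0.05 s, during which the arm holds its last target. There are 200 camera calls.

## Working session

There is one attempt and no reset: what is moved stays moved. The work goes in short steps, Python scripts to look and compute and a shell command to move; the robot and the scene stay as the last step left them, time stands still between calls to the robot, and variables do not carry over. Pictures are saved under pics/ and viewed, at most 10 in all, crops included, and the job is handed in when it is done.

```bash
ls; mkdir -p pics; python3 - <<'E'
from workcell import r, vision, job
import cv2,numpy as np
s=r.state();print(s['eef_pos'],s['orientation'],s['finger_gap'],r.tip_extent,s['time'])
for n in("scene","top","wrist"):
    f=vision.grab_frame(n);cv2.imwrite(f'pics/{n}0.png',f['color']);print(n,f['origin'],f['attitude'],f['mtx'],f['dist_coeffs'])
E
```

```text
pics
steer.py
workcell.py
[ 0.26219099 -0.59401586  0.23366542] [-3.07205556e+00 -6.48046343e-01  5.59833700e-04] 1.0009878543875574 0.008 0.0
scene [1.103556   0.63308123 0.69867793] [0.42215581 1.09018732 2.24470075] [[381.96573904   0.         320.08345616]
 [  0.         381.96573904 197.79302039]
 [  0.           0.           1.        ]] [-0.00153037  0.          0.          0.          0.        ]
top [0.43394346 0.00348224 1.51890941] [ 0.08099639 -0.07488235 -1.55353617] [[476.87648113   0.         317.30463651]
 [  0.         476.87648113 201.25466277]
 [  0.           0.           1.        ]] [-0.14679132  0.          0.          0.          0.        ]
wrist [ 0.32513625 -0.56580727  0.38376553] [-0.2273689   0.15030078 -1.14687636] [[304.83407557   0.         320.88161652]
 [  0.         304.83407557 203.14841183]
 [  0.           0.           1.        ]] [-0.01920177  0.          0.          0.          0.        ]
```

View pics/top0.png

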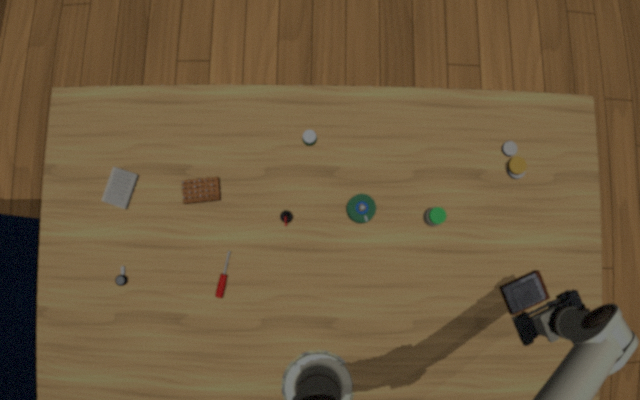

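View pics/scene0.png

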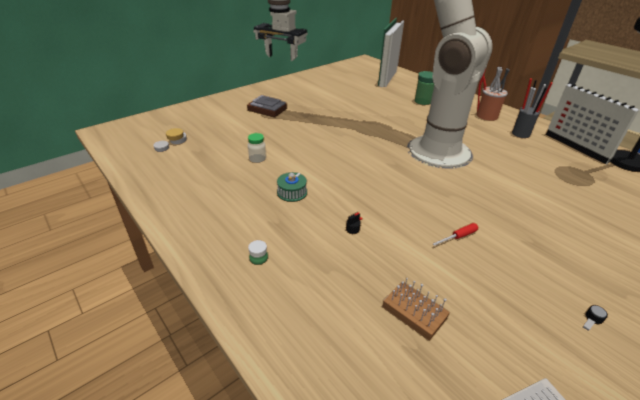

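Top view: the cap is at about (286,216) with its red pointer down at (286,224). The drum is at (362,208) with its white mark toward (366,218), the green jar at (436,216), the pot at (309,137) and the screwdriver at (222,280). The scene view shows the same: cap (353,223), drum (292,186), nothing between them.

```bash
cat > vis.py <<'E'
import cv2,numpy as np
from scipy.spatial.transform import Rotation as R
from workcell import r, vision, job
def rays(f,uv):
    p=cv2.undistortPoints(np.float64(uv).reshape(-1,1,2),f['mtx'],np.float64(f['dist_coeffs']))[:,0]
    d=np.c_[p[:,0],-p[:,1],-np.ones(len(p))]@R.from_rotvec(f['attitude']).as_matrix().T
    return np.array(f['origin']),d/np.linalg.norm(d,axis=1)[:,None]
def plane(f,uv,z):
    o,d=rays(f,uv);return o+d*((z-o[2])/d[:,2])[:,None]
def tri(obs):
    "obs: list of (frame,(u,v)); returns point and rms miss"
    A=np.zeros((3,3));b=np.zeros(3);L=[]
    for f,uv in obs:
        o,d=rays(f,[uv]);P=np.eye(3)-np.outer(d[0],d[0]);A+=P;b+=P@o;L.append((P,o))
    x=np.linalg.solve(A,b);return x,np.sqrt(np.mean([np.sum((P@(x-o))**2) for P,o in L]))
def totool(target):
    "world target -> shift in tool axes, given the present pose"
    s=r.state();return R.from_rotvec(s['orientation']).as_matrix().T@(np.array(target)-s['eef_pos'])
E
python3 - <<'E'
from vis import *
t=vision.grab_frame('top');s=vision.grab_frame('scene')
for n,a,b in(("cap",(286,216),(353,217)),("pointer",(286,224),(359,215)),("drum",(362,208),(292,178)),("mark",(366,218),None)):
    print(n,plane(t,[a],.045)[0].round(3),tri([(t,a),(s,b)]) if b else '')
print(R.from_rotvec(r.state()['orientation']).as_matrix().round(3))
w=vision.grab_frame('wrist');M=R.from_rotvec(r.state()['orientation']).as_matrix()
print(M.T@(np.array(w['origin'])-r.state()['eef_pos']),(M.T@R.from_rotvec(w['attitude']).as_matrix()).round(3))
E
```

```text
cap [0.534 0.107 0.045] (array([0.53371718, 0.10698675, 0.04151464]), np.float64(5.5528250735930825e-05))
pointer [0.509 0.106 0.045] (array([0.50953017, 0.10647237, 0.03533213]), np.float64(0.0004903939328473956))
drum [ 0.562 -0.129  0.045] (array([ 0.56117326, -0.1278032 ,  0.05026009]), np.float64(0.0006182246981323899))
mark [ 0.531 -0.141  0.045] 
[[ 0.915  0.404 -0.   ]
 [ 0.404 -0.915  0.001]
 [ 0.    -0.001 -1.   ]]
[ 0.06893314 -0.00076658 -0.14984737] [[ 0.001  0.967  0.255]
 [ 1.    -0.001  0.   ]
 [ 0.     0.255 -0.967]]
```

The manual's scale: shifts go in shares of 62.5 mm and turns go in shares of 4 rad. Converting my numbers, 0.034 m is 0.544, -0.027 m is -0.432.

```bash
echo '[1, 0.544, -0.432, 0, 0, 0, 0, 1, 0.544, -0.432, 0, 0, 0, 0, 1, 0.544, -0.432, 0, 0, 0, 0, 1, 0.544, -0.432, 0, 0, 0, 0, 1, 0.544, -0.432, 0, 0, 0, 0, 1, 0.544, -0.432, 0, 0, 0, 0, 1, 0.544, -0.432, 0, 0, 0, 0, 1, 0.544, -0.432, 0, 0, 0, 0, 1, 0.544, -0.432, 0, 0, 0, 0, 1, 0.544, -0.432, 0, 0, 0, 0, 1, 0.544, -0.432, 0, 0, 0, 0, 1, 0.544, -0.432, 0, 0, 0, 0, 1, 0, 0, 0, 0, 0, 0]' > path.dat && python3 steer.py path.dat
cat > snap.py <<'E'
from vis import *
import sys,pickle
f=vision.grab_frame('wrist');n=sys.argv[1];cv2.imwrite(f'pics/{n}.png',f['color']);pickle.dump(f,open(n+'.pkl','wb'))
E
python3 snap.py w1
```

```text
time: 1.92
eef_pos: [0.5066, -0.129, 0.2352]
orientation: [-3.07, -0.659, -0.003]
wrist_force: [-1.2, -0.6, 0.4]
finger_gap: 1.003
gripper_force: 0.0
```

View pics/w1.png

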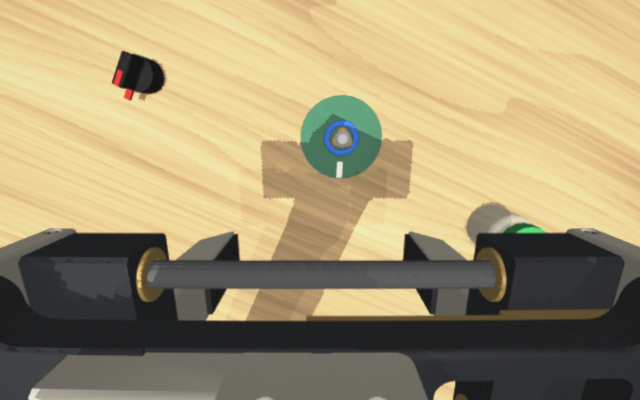

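Wrist view 1 is clear: drum disc centred at about (341,137), stud (342,138), white mark (339,170). The cap is upper left at (138,75) with the red tab at (128,95) and the red line at (118,77). The green jar is at lower right, (530,230).

Second viewpoint near the cap.

In the tool's units: -0.043 m is -0.688, 0.007 m is 0.112, 0.14 rad / 4 = 0.035.

```bash
echo '[1, 0.112, -0.688, 0, 0, 0, 0, 1, 0.112, -0.688, 0, 0, 0, 0, 1, 0.112, -0.688, 0, 0, 0, 0, 1, 0.112, -0.688, 0, 0, 0, 0, 1, 0.112, -0.688, 0, 0, 0, 0, 1, 0, 0, 0, 0, 0, 0.035, 1, 0, 0, 0, 0, 0, 0.035, 1, 0, 0, 0, 0, 0, 0.035, 1, 0, 0, 0, 0, 0, 0]' > path.dat && python3 steer.py path.dat
python3 snap.py w2
```

```text
time: 3.1
eef_pos: [0.4502, 0.076, 0.2347]
orientation: [3.141, -0.008, 0.0]
wrist_force: [0.1, -0.4, 0.5]
finger_gap: 0.995
gripper_force: 0.0
```

View pics/w2.png

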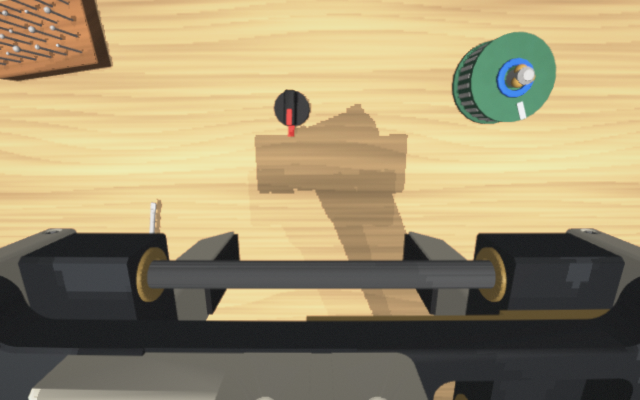

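Wrist view 2: cap body at (292,108), red line (290,118), pointer tab (292,131), drum top (512,77) with stud (525,74) and mark (521,110). The bur block is upper left, well clear. Now to measure.

```bash
python3 - <<'E'
from vis import *
import pickle
F={n:pickle.load(open(n+'.pkl','rb')) for n in('w1','w2')}
def blobs(m,mn=4):
    k,l,s,c=cv2.connectedComponentsWithStats(m.astype(np.uint8));return [(s[i,4],c[i].round(1),l==i) for i in range(1,k) if s[i,4]>=mn]
roi={'w1':((100,40,180,110),(290,85,395,190)),'w2':((265,80,320,145),(445,25,565,130))}
o={}
for n,f in F.items():
    im=f['color'];hsv=cv2.cvtColor(im,cv2.COLOR_BGR2HSV);H,S,V=cv2.split(hsv);B,G,Rr=[im[...,i].astype(int) for i in range(3)]
    def box(m,b):
        z=np.zeros_like(m);z[b[1]:b[3],b[0]:b[2]]=m[b[1]:b[3],b[0]:b[2]];return z
    c,d=roi[n]
    red=box((Rr>100)&(G<70)&(B<70),c);white=box((S<50)&(V>190),d);blue=box((B>G+50)&(B>Rr+60),d)
    green=box((G>Rr+20)&(B<G+30)&(V>60),d)
    for nm,m in(('red',red),('white',white),('blue',blue)):
        for a,ct,l in blobs(m): print(n,nm,a,ct)
    for a,ct,l in blobs(green,400):
        cn=max(cv2.findContours(l.astype(np.uint8),0,1)[0],key=cv2.contourArea)[:,0]
        hull=cv2.convexHull(cn)[:,0];P=plane(f,hull,.045);
        print(n,'green',a,ct,'V',np.percentile(V[l],[5,50,95]),'circle on .045:',cv2.minEnclosingCircle(P[:,:2].astype(np.float32)), cv2.fitEllipse(P[:,:2].astype(np.float32)))
c1=cv2.resize(F['w1']['color'][40:110,100:180],None,fx=5,fy=5,interpolation=0)
c2=cv2.resize(F['w2']['color'][80:150,255:335],None,fx=5,fy=5,interpolation=0)
cv2.imwrite('pics/capz.png',np.hstack([c1,c2])[:, :800])
E
```

```text
w1 red 95 [117.9  76.6]
w1 red 54 [128.9  93.1]
w1 white 52 [342.2 138.6]
w1 white 83 [339.  169.4]
w1 blue 523 [340.8 137.3]
w1 green 4152 [340.8 134.9] V [113. 121. 168.] circle on .045: ((0.5644027590751648, -0.12580589950084686), 0.04454787075519562) ((0.5644479393959045, -0.12578603625297546), (0.08820758759975433, 0.08852500468492508), 151.374267578125)
w2 red 7 [288.1 108.6]
w2 red 6 [292.  113.5]
w2 red 7 [291.4 124.9]
w2 red 7 [291.3 133. ]
w2 white 136 [527.6  73.1]
w2 white 110 [521.3 110.3]
w2 blue 528 [512.   78.1]
w2 green 5231 [507.3  77. ] V [110. 150. 155.] circle on .045: ((0.5624768733978271, -0.1160641610622406), 0.05437462776899338) ((0.5624958872795105, -0.1166025772690773), (0.09043125063180923, 0.10954231023788452), 12.856461524963379)
```

View pics/capz.png

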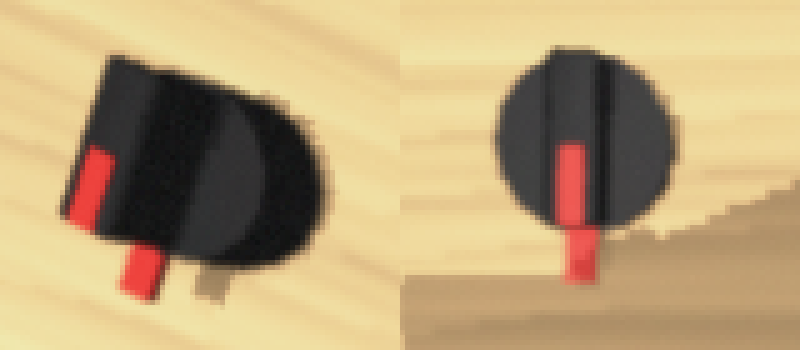

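Crop: left (w1), red line centred at (118,77), tab at (129,94). Right (w2), line at (289,117), tab at (291,131), and body circle centre at about (292,108). The bar runs almost straight up the image, nearly parallel to world x.

```bash
python3 - <<'E'
from vis import *
import pickle
F={n:pickle.load(open(n+'.pkl','rb')) for n in('w1','w2')}
def mask(f,k,b):
    B,G,Rr=[f['color'][...,i].astype(int) for i in range(3)]
    m={'red':(Rr>G+90),'white':np.minimum(np.minimum(B,G),Rr)>170}[k]
    z=np.zeros_like(m);z[b[1]:b[3],b[0]:b[2]]=m[b[1]:b[3],b[0]:b[2]]
    return np.argwhere(z)[:,::-1].astype(float)
def ang(v): return np.degrees(np.arctan2(v[1],v[0])).round(2)
def axis(f,p,z):
    P=plane(f,p,z)[:,:2];c=P.mean(0);u,s,v=np.linalg.svd(P-c);d=v[0]*-np.sign(v[0][0]);t=(P-c)@d;return c,ang(d),np.ptp(t)
reg={'line':('red',(105,60,126,87),(280,100,298,124),.052),'tab':('red',(118,89,136,102),(280,126,300,140),.028),'mark':('white',(328,155,350,185),(508,97,532,125),.045)}
C={}
for k,(c,b1,b2,z) in reg.items():
    p1=mask(F['w1'],c,b1);p2=mask(F['w2'],c,b2)
    C[k]=tri([(F['w1'],p1.mean(0)),(F['w2'],p2.mean(0))])
    print(k,len(p1),len(p2),'tri',C[k][0].round(4),C[k][1].round(5))
    for n,p in(('w1',p1),('w2',p2)): a=axis(F[n],p,z);print('   ',n,a[0].round(4),a[1],a[2].round(4))
f=F['w2'];im=f['color'].astype(int);m=np.zeros(im.shape[:2],np.uint8);m[85:126,270:315]=(im.max(2)<110)[85:126,270:315]
cn=max(cv2.findContours(m,0,1)[0],key=cv2.contourArea)
print('cap body circle',cv2.minEnclosingCircle(plane(f,cn[:,0],.028)[:,:2].astype(np.float32)),plane(f,[(291.8,107.6)],.028))
D=np.array([.5644,-.1258])
print('drum->mark',ang(C['mark'][0][:2]-D),np.linalg.norm(C['mark'][0][:2]-D))
print('line->tab',ang(C['tab'][0][:2]-C['line'][0][:2]))
print('blue coll', tri([(F['w1'],(340.8,137.3)),(F['w2'],(512,78.1))]))
E
```

```text
line 89 85 tri [0.5256 0.1103 0.0522] 5e-05
    w1 [0.5255 0.1105] 177.15 0.0159
    w2 [0.5256 0.1104] 175.02 0.0146
tab 71 64 tri [0.5101 0.1111 0.0272] 0.00031
    w1 [0.5099 0.1105] 174.41 0.0114
    w2 [0.5104 0.1111] 171.66 0.0119
mark 83 107 tri [ 0.5318 -0.1389  0.0457] 4e-05
    w1 [ 0.5317 -0.139 ] -157.87 0.0171
    w2 [ 0.5317 -0.1394] -157.29 0.0188
cap body circle ((0.5354412198066711, 0.10885653644800186), 0.020157214254140854) [[0.53548323 0.10900655 0.028     ]]
drum->mark -158.11 0.03517173176689169
line->tab 177.32
blue coll (array([ 0.56453781, -0.12597484,  0.0424855 ]), np.float64(6.804050423879474e-05))
```

Every height matches the text: line 52 mm, tab 27 mm, mark 45.7 mm and 35.2 mm from the axis. Cap axis is ≈(0.5353, 0.1091), pointer bearing ≈175.5°. Drum axis is ≈(0.5645, -0.1259), mark bearing ≈-158°.

In the tool's units: 0.04 m is 0.64, 0.0283 m is 0.4528, 0.073 rad / 4 = 0.0183.

```bash
echo '[1, 0.4528, -0.1792, 0, 0, 0, 0.0183, 1, 0.4528, -0.1792, 0, 0, 0, 0, 1, 0.4528, -0.1792, 0, 0, 0, 0, 1, 0, 0, 0.64, 0, 0, 0, 1, 0, 0, 0.64, 0, 0, 0, 1, 0, 0, 0.64, 0, 0, 0, 1, 0, 0, 0.32, 0, 0, 0, 1, 0, 0, 0, 0, 0, 0, 1, 0, 0, 0, 0, 0, 0]' > path.dat && python3 steer.py path.dat
python3 -c "
from vis import *
print(totool([.5353,.1091,.038]).round(4),R.from_rotvec(r.state()['orientation']).as_matrix().round(4)[:,0])"
```

```text
time: 4.28
eef_pos: [0.5378, 0.1068, 0.0961]
orientation: [-3.139, 0.121, -0.004]
wrist_force: [0.5, 0.4, 1.4]
finger_gap: 0.999
gripper_force: 0.0
[-0.0028 -0.0021  0.0581] [ 0.9971 -0.0767  0.0022]
```

In the tool's units: 0.02 m is 0.32, 0.015 m is 0.24.

```bash
echo '[1, -0.04, -0.032, 0.32, 0, 0, 0, 1, 0, 0, 0.24, 0, 0, 0, 1, 0, 0, 0, 0, 0, 0, 1, 0, 0, 0, 0, 0, 0]' > path.dat && python3 steer.py path.dat
python3 snap.py w3
python3 -c "
from vis import *
for i in range(3): print(totool([.5353,.1091,.038]).round(4),r.state()['time']); vision.grab_frame('wrist')"
```

```text
time: 4.78
eef_pos: [0.5349, 0.1088, 0.0604]
orientation: [-3.139, 0.121, -0.002]
wrist_force: [-0.5, -0.7, 1.1]
finger_gap: 1.001
gripper_force: 0.0
[ 0.0003 -0.0003  0.0225] 4.825
[ 0.0003 -0.0003  0.0225] 4.875
[ 0.0004 -0.0003  0.0224] 4.925
```

View pics/w3.png

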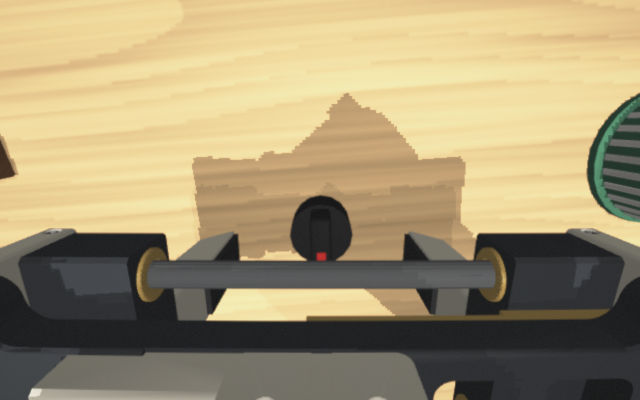

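The cap at (321,229) sits centred between the fingers, its bar upright in the picture and so aligned with the jaws. Descend and grip.

In the tool's units: 0.012 m is 0.192, 0.0105 m is 0.168.

```bash
echo '[1, 0, 0, 0.192, 0, 0, 0, 1, 0, 0, 0.168, 0, 0, 0, 1, 0, 0, 0, 0, 0, 0, 0, 0, 0, 0, 0, 0, 0, 0, 0, 0, 0, 0, 0, 0, 0, 0, 0, 0, 0, 0, 0, 0, 0, 0, 0, 0, 0, 0, 0, 0, 0, 0, 0, 0, 0, 0, 0, 0, 0, 0, 0, 0, 0, 0, 0, 0, 0, 0, 0, 0, 0, 0, 0, 0, 0, 0]' > path.dat && python3 steer.py path.dat
```

```text
time: 6.35
eef_pos: [0.5343, 0.1087, 0.0372]
orientation: [-3.139, 0.121, -0.0]
wrist_force: [-0.2, -0.5, 0.5]
finger_gap: 0.179
gripper_force: 0.0
```

In the tool's units: -0.04 m is -0.64, -0.02 m is -0.32.

```bash
echo '[0, 0, 0, 0, 0, 0, 0, 0, 0, 0, 0, 0, 0, 0, 0, 0, 0, 0, 0, 0, 0]' > path.dat && python3 steer.py path.dat; echo '[0, 0, 0, -0.32, 0, 0, 0, 0, 0, 0, -0.64, 0, 0, 0, 0, 0, 0, -0.64, 0, 0, 0, 0, 0, 0, -0.64, 0, 0, 0, 0, 0, 0, 0, 0, 0, 0, 0, 0, 0, 0, 0, 0, 0]' > path.dat && python3 steer.py path.dat
```

```text
time: 6.72
eef_pos: [0.5343, 0.1087, 0.0372]
orientation: [-3.139, 0.121, -0.0]
wrist_force: [1.2, -0.4, -0.3]
finger_gap: 0.125
gripper_force: 30.0
time: 7.48
eef_pos: [0.5341, 0.1083, 0.1777]
orientation: [3.139, -0.121, 0.001]
wrist_force: [-0.4, -0.4, -1.1]
finger_gap: 0.13
gripper_force: 30.0
```

Cap held. Turn it first, while still away from the drum, then carry it over at height.

In the tool's units: 0.0381 m is 0.6096, -0.0101 m is -0.1616, -0.154 rad / 4 = -0.0385.

```bash
echo '[0, 0, 0, 0, 0, 0, -0.0385, 0, 0, 0, 0, 0, 0, -0.0385, 0, 0, 0, 0, 0, 0, -0.0383, 0, -0.1616, 0.6096, 0, 0, 0, 0, 0, -0.1616, 0.6096, 0, 0, 0, 0, 0, -0.1616, 0.6096, 0, 0, 0, 0, 0, -0.1616, 0.6096, 0, 0, 0, 0, 0, -0.1616, 0.6096, 0, 0, 0, 0, 0, -0.1616, 0.6096, 0, 0, 0, 0, 0, 0, 0, 0, 0, 0, 0, 0, 0, 0, 0, 0, 0, 0]' > path.dat && python3 steer.py path.dat
python3 snap.py w4
python3 - <<'E'
from vis import *
import pickle
print(totool([.5635,-.1262,.1777]).round(4),R.from_rotvec(r.state()['orientation']).as_matrix().round(4))
s=vision.grab_frame('scene');t=vision.grab_frame('top');pickle.dump((s,t),open('st4.pkl','wb'))
w=cv2.imread('pics/w4.png')
a=cv2.resize(s['color'][110:220,230:350],(480,440),interpolation=2)
b=cv2.resize(w[100:290,220:420],(320,304),interpolation=2);b=np.vstack([b,np.zeros((136,320,3),np.uint8)])
c=np.hstack([a,b]);cv2.imwrite('pics/chk4.png',c)
E
```

```text
time: 8.85
eef_pos: [0.5628, -0.1252, 0.1761]
orientation: [-3.082, -0.599, 0.003]
wrist_force: [-0.7, 1.3, -0.6]
finger_gap: 0.13
gripper_force: 30.0
[-0.0002  0.0018 -0.0013] [[ 9.266e-01  3.759e-01 -1.500e-03]
 [ 3.759e-01 -9.266e-01  1.400e-03]
 [-9.000e-04 -1.900e-03 -1.000e+00]]
```

View pics/chk4.png

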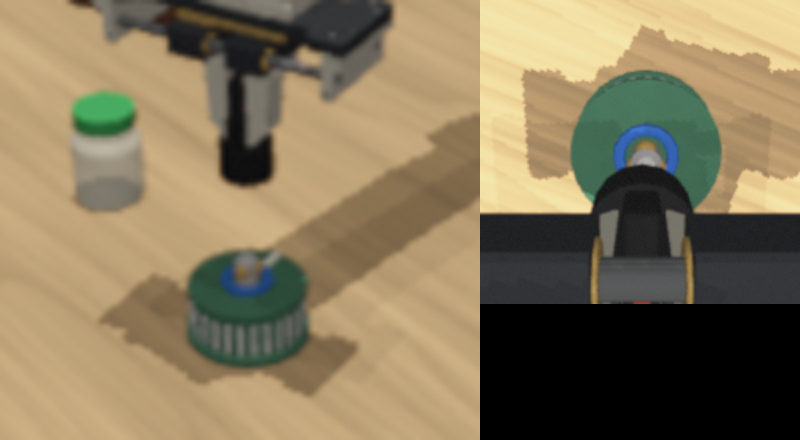

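The cap hangs above the drum with its bar and pointer on the tool axis. In the wrist crop the cap's far edge is at full-frame (322,203), the collar just beyond it, and nothing has been disturbed. I'll measure the cap against the drum in this one picture.

```bash
python3 - <<'E'
from vis import *
import pickle
from scipy.optimize import least_squares
f=pickle.load(open('w4.pkl','rb'));s=r.state();M=R.from_rotvec(s['orientation']).as_matrix();T=s['eef_pos']
im=f['color'].astype(int);B,G,Rd=im[...,0],im[...,1],im[...,2]
dark=(im.max(2)<75)
def circ(P,rad): 
    c=least_squares(lambda c:np.hypot(*(P-c).T)-rad,P.mean(0)-[0,0],loss='soft_l1',f_scale=3e-4);return c.x,np.std(np.hypot(*(P-c.x).T)-rad)
# cap lower rim: topmost dark pixel per column
E=[(u,np.argmax(dark[150:235,u])+150-.5) for u in range(297,348) if dark[150:235,u].any()]
print(E[::6])
for z in(T[2]-.0372,):
    P=plane(f,E,z);L=(P-T)@M;c,e=circ(L[(np.array(E)[:,1]<228)][:,:2],.020);print('cap axis in tool',c.round(4),'res',e.round(5),'z',z)
g=((G>Rd+15)&(B<G+30)|(B>G+40));g[:130]=0;g[225:]=0;g[:,:270]=0;g[:,375:]=0
n=[]
for v in range(150,215):
    us=np.flatnonzero(g[v]); 
    if len(us)>40:n+= [(us[0]-.5,v),(us[-1]+.5,v)]
P=plane(f,n,.045)[:,:2];print('drum',*circ(P,.045),len(n))
b=(B>G+50)&(B>Rd+60);b[:150]=0;b[225:]=0;cn=max(cv2.findContours(b.astype(np.uint8),0,1)[0],key=cv2.contourArea)[:,0]
h=cv2.convexHull(cn[cn[:,1]<190])[:,0];P=plane(f,h,.050)[:,:2];print('collar',*circ(P,.0195),len(h))
print('TCP',T)
E
```

```text
[(297, np.float64(213.5)), (303, np.float64(207.5)), (309, np.float64(204.5)), (315, np.float64(203.5)), (321, np.float64(202.5)), (327, np.float64(203.5)), (333, np.float64(204.5)), (339, np.float64(208.5)), (345, np.float64(213.5))]
cap axis in tool [-0.0009 -0.0001] res 0.00022 z 0.1397321963844234
drum [ 0.56562273 -0.12535263] 0.0008470116047316383 126
collar [ 0.5636282  -0.12644286] 0.00039524159378725993 12
TCP [ 0.56341107 -0.12423078  0.1769322 ]
```

In the tool's units: 0.025 m is 0.4, 0.0017 m is 0.0272.

```bash
echo '[0, 0.0112, 0.0272, 0.32, 0, 0, 0, 0, 0, 0, 0.4, 0, 0, 0, 0, 0, 0, 0.32, 0, 0, 0, 0, 0, 0, 0, 0, 0, 0, 0, 0, 0, 0, 0, 0, 0]' > path.dat && python3 steer.py path.dat
python3 snap.py w5; python3 - <<'E'
from vis import *
s=r.state();print(totool([.5645,-.1259,.103]).round(4),s['wrist_force'],s['orientation'])
sc=vision.grab_frame('scene')['color'][120:220,240:340]
w=cv2.imread('pics/w5.png')[150:300,230:410]
cv2.imwrite('pics/chk5.png',np.hstack([cv2.resize(sc,(400,400),interpolation=2),cv2.resize(w,(400,400),interpolation=2)]))
E
```

```text
time: 9.62
eef_pos: [0.5654, -0.127, 0.1125]
orientation: [-3.084, -0.6, -0.001]
wrist_force: [-0.8, -0.8, -0.7]
finger_gap: 0.129
gripper_force: 30.0
[-0.0007 -0.0016  0.0099] [-0.15668579 -0.0298324  -0.46112149] [3.08348288e+00 5.99640164e-01 1.96672665e-03]
```

View pics/chk5.png

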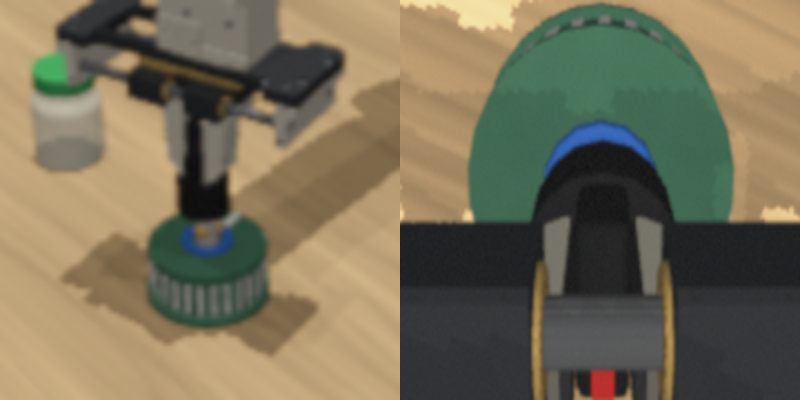

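Close view: the red line is at the bottom centre, on the tool axis. Cap (centre column ~603 in the crop), collar and drum (~601) are concentric to about 0.7 mm, with the cap just above the stud. Small correction, then over the stud tip.

In the tool's units: 0.005 m is 0.08, -0.001 m is -0.016.

```bash
echo '[0, -0.008, -0.016, 0, 0, 0, 0, 0, 0, 0, 0.08, 0, 0, 0, 0, 0, 0, 0.072, 0, 0, 0, 0, 0, 0, 0, 0, 0, 0]' > path.dat && python3 steer.py path.dat
echo '[0, 0, 0, 0.048, 0, 0, 0, 0, 0, 0, 0.048, 0, 0, 0, 0, 0, 0, 0, 0, 0, 0]' > path.dat && python3 steer.py path.dat
```

```text
time: 10.22
eef_pos: [0.5636, -0.1266, 0.1022]
orientation: [-3.084, -0.599, 0.001]
wrist_force: [-1.6, -0.2, -0.2]
finger_gap: 0.128
gripper_force: 30.0
time: 10.6
eef_pos: [0.5642, -0.1269, 0.0973]
orientation: [3.083, 0.599, -0.0]
wrist_force: [-2.1, -1.0, 4.8]
finger_gap: 0.126
gripper_force: 30.0
```

In the tool's units: 0.002 m is 0.032.

```bash
for i in 1; do echo '[0, 0, 0, 0.032, 0, 0, 0, 0, 0, 0, 0.032, 0, 0, 0]' > path.dat && python3 steer.py path.dat; done
echo '[0, 0, 0, 0.032, 0, 0, 0, 0, 0, 0, 0.016, 0, 0, 0, 0, 0, 0, 0, 0, 0, 0]' > path.dat && python3 steer.py path.dat
```

```text
time: 10.85
eef_pos: [0.564, -0.1269, 0.0932]
orientation: [3.083, 0.599, -0.001]
wrist_force: [-1.5, -0.4, 1.6]
finger_gap: 0.127
gripper_force: 30.0
time: 11.22
eef_pos: [0.5636, -0.1267, 0.089]
orientation: [-3.084, -0.599, 0.002]
wrist_force: [-0.5, -0.7, -6.4]
finger_gap: 0.13
gripper_force: 30.0
```

In the tool's units: 0.002 m is 0.032, 0.001 m is 0.016.

```bash
echo '[0, 0, 0, 0.032, 0, 0, 0, 0, 0, 0, 0.016, 0, 0, 0, 0, 0, 0, 0, 0, 0, 0]' > path.dat && python3 steer.py path.dat
echo '[0, 0, 0, 0.016, 0, 0, 0, 0, 0, 0, 0, 0, 0, 0, 0, 0, 0, 0, 0, 0, 0]' > path.dat && python3 steer.py path.dat
```

```text
time: 11.6
eef_pos: [0.5647, -0.1262, 0.0873]
orientation: [3.084, 0.6, 0.002]
wrist_force: [-0.2, -0.4, 0.8]
finger_gap: 0.131
gripper_force: 30.0
time: 11.98
eef_pos: [0.5647, -0.1263, 0.0862]
orientation: [3.084, 0.6, 0.002]
wrist_force: [-0.8, 0.9, 4.4]
finger_gap: 0.129
gripper_force: 30.0
```

```bash
echo '[0, 0, 0, 0.016, 0, 0, 0, 0, 0, 0, 0.016, 0, 0, 0, 0, 0, 0, 0, 0, 0, 0, 0, 0, 0, 0, 0, 0, 0]' > path.dat && python3 steer.py path.dat
echo '[0, 0, 0, 0, 0, 0, 0, 0, 0, 0, 0, 0, 0, 0]' > path.dat && python3 steer.py path.dat
```

```text
time: 12.48
eef_pos: [0.5648, -0.1262, 0.0844]
orientation: [3.084, 0.6, 0.002]
wrist_force: [-0.8, 2.2, 8.8]
finger_gap: 0.129
gripper_force: 30.0
time: 12.72
eef_pos: [0.5647, -0.1262, 0.0844]
orientation: [3.084, 0.6, 0.002]
wrist_force: [-1.4, 1.2, 7.9]
finger_gap: 0.13
gripper_force: 30.0
```

Force ≈8.3 N and height both give a collar travel of ≈2.8 mm. One last look at pointer against mark.

```bash
python3 snap.py w6; python3 - <<'E'
from vis import *
sc=vision.grab_frame('scene')['color'][130:210,250:330]
w=cv2.imread('pics/w6.png')[180:340,240:400]
cv2.imwrite('pics/chk6.png',np.hstack([cv2.resize(sc,(400,400),interpolation=2),cv2.resize(w,(400,400),interpolation=2)]))
print(r.state()['wrist_force'])
E
```

```text
[-1.87410928  1.53028721  7.55156739]
```

View pics/chk6.png

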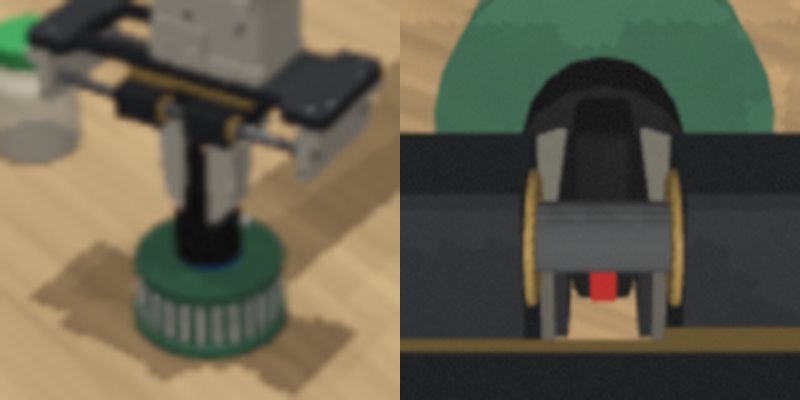

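The cap sits on the collar with its red line (603,285) still on the jaw axis. Tool bearing -157.9° compares with the mark at -158°. I'll add a small press for margin, then hand in.

In the tool's units: 0.0005 m is 0.008.

```bash
echo '[0, 0, 0, 0.008, 0, 0, 0, 0, 0, 0, 0, 0, 0, 0, 0, 0, 0, 0, 0, 0, 0, 0, 0, 0, 0, 0, 0, 0]' > path.dat && python3 steer.py path.dat && python3 -c "
from workcell import r, vision, job
print(job.hand_in())"
```

```text
time: 13.32
eef_pos: [0.5648, -0.1262, 0.084]
orientation: [3.084, 0.6, 0.002]
wrist_force: [-1.5, 2.7, 8.3]
finger_gap: 0.13
gripper_force: 30.0
the job is handed in; nothing more can be done
None
```

I handed the job in at 13.3 s: the cap is clicked onto the stud and held pressed at about 8 N (collar squeezed about 3 mm, estimated from force and height), its pointer within about 1–2° of the mark by my measurements, and nothing touched the jars or the screwdriver.

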